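# Free the jammed ball feeder

### The job

Stand the empty wooden box flat on the bench under the outlet of the ball feeder, square on and with its near wall under the tongue, and let go of it. Then clear the jam: nudge one of the two wedged balls a good centimetre or two back up the slope, and again if they wedge anew, until all five balls have rolled down into the box. Do not lift balls out of the feeder, let none land on the bench, and leave the other things on the bench where they are.

Things in the scene. Friction and masses are not known exactly. Their poses are not given: they have to be found in the camera images.
- feeder: fixed wooden ball feeder: a waxed funnel tray on legs, sloping 7 degrees (0.122 rad) down to an open neck. Origin on the table under the middle of the neck; z up, +x the horizontal uphill direction, -x out of the outlet, y across. Tray walls 10 mm thick, 30 mm high over the floor; back wall at x = 226 mm. Open underneath, but for legs (30 x 20 mm) from x = 45 mm on, at y = +-95 mm
- feeder_neck (a point): middle of the neck, on the tray floor's top face, 66 mm over the table; axes as the feeder's. Floor rises 0.123 mm per mm uphill. Neck 66 mm clear (y -33 to 33 mm); uphill of it the walls slant out at 50 degrees from the middle line on each side to 200 mm clear at x = 56 mm, then run straight back. A fingertip up to 25 mm wide held to one side of the neck leaves room for a ball to pass
- feeder_lip (a point): middle of the outlet's edge: end of the bare tongue (72 mm wide, 8 mm thick, no side walls) that runs 35 mm out from the neck; this point is on its top face, 62 mm over the table, underside 53 mm. Balls drop off here at up to 0.5 m/s, landing up to 55 mm beyond
- box: empty open wooden box, square, 150 x 150 mm outside, 42 mm high, walls 8 mm thick, floor 8 mm thick, about 0.24 kg (0.19 to 0.31), loose; origin under the centre of its floor, axes along its sides, z up
- ball1_center (a point): centre of a smooth turned wooden ball, 40 mm diameter, 24 g, loose, rolls freely; all five are alike. One of the two that are wedged side by side above the neck (each centre about 13 mm uphill of the neck, 20 mm either side of the middle line), each holding the other against the slanting wall; this one on the -y side
- ball2_center (a point): centre of a smooth turned wooden ball, 40 mm diameter, 24 g, loose, rolls freely; all five are alike. One of the two that are wedged side by side above the neck (each centre about 13 mm uphill of the neck, 20 mm either side of the middle line), each holding the other against the slanting wall; this one on the +y side
- ball3_center (a point): centre of a smooth turned wooden ball, 40 mm diameter, 24 g, loose, rolls freely; all five are alike. One of the three lying behind the two wedged ones
- ball4_center (a point): centre of a smooth turned wooden ball, 40 mm diameter, 24 g, loose, rolls freely; all five are alike. One of the three lying behind the two wedged ones
- ball5_center (a point): centre of a smooth turned wooden ball, 40 mm diameter, 24 g, loose, rolls freely; all five are alike. One of the three lying behind the two wedged ones
- stack: bystander: stack of four small finished boxes, 85 x 70 mm, 88 mm high, 0.5 kg, loose; origin under its centre
- tub: bystander: white plastic tub, 84 mm across, 65 mm high, 0.3 kg, loose; origin under its centre
- offcut: bystander: flat plywood offcut, 75 x 50 mm, 12 mm thick, loose; origin under its centre
- jar: bystander: glass jar with a lid, 64 mm across, 80 mm high, loose; origin under its centre
- slats: bystander: small pile of slats, 110 (x) x 50 mm, 27 mm high, loose; origin under its centre
- mallet: bystander: hammer lying at the left of the bench, 260 mm long along its x, 26 mm high, loose; origin near its middle

How it is judged:
By the outcome, as a careful person would: the job done as asked, in the order asked, and still so for the second after the job is handed in, with the robot touching nothing.
It also fails if it takes over 72 s, if anything falls off the work surface, if the arm or the gripper's body presses on something with over 40 N, if the wrist force passes 120 N, or if a joint passes its speed limit or range.

### The arm

A 6-joint arm with a two-finger parallel gripper is mounted at the origin on the work surface. World frame = base frame: x ahead of the robot, y to its left, z up, the work surface at z = 0. Lengths are in mm, angles in rad, forces in N, time in s.
With the tool pointing down it reaches from about 350 to 975 mm from the base axis. Payload 7.1 kg.
Tool frame: the origin (TCP) lies on the front face of the gripper's body, between the roots of the fingers; the fingertips stand 80 mm ahead of it and the grasp point (between the pads) lies 61 mm ahead of it (env.tips_ahead is the distance from the TCP to the fingertips, in mm); z points along the fingers, y is the line along which they close (so a half turn about z gives the same grasp; the last joint's range is limited). The gripper opens to 88 mm and grips with 3 to 60 N. Pads are 20 mm wide; open, the fingers measure 115 mm over their backs; the gripper's body (75 mm by 178 mm) begins 61 mm behind the grasp point.
Start: joints at [-1.309, 0.423, 1.63, -0, 1.089, -0.019], TCP at [173.221, -600.5, 302.675] pointing down, gripper open.
Joint ranges: [-3, 3], [-0.9, 2.11], [0.09, 2.58], [-1.31, 4.45], [0.11, 2.69], [-2.54, 2.54]. Speed limits (rad/s): [2.39, 2.39, 3.01, 3.14, 3.14, 3.14].

### API

Orientations are given as a unit quaternion [x, y, z, w].
In Python, from station import env, set_gripper, viewer, workorder gives the robot as it stands. Calls block until the motion is done:
- env.reach(position, orientation): joint-space move of the TCP to a pose.
- env.move_l(position, rot=None, rate=150, f_stop=None): straight line of the TCP; rot=None keeps the orientation; rate is the mean speed in mm/s. With f_stop (N) it stops when the force on the tool has changed by that much, and returns True; else False.
- env.move_joints(angles): joint-space move.
- set_gripper(opening): finger opening in mm; the grip force is fixed at half the most; returns when the fingers have stopped.
- env.hold(seconds).
- env.ik(position, orientation): joint angles nearest the present ones, or None.
- env.read_state(): the state.
- viewer.camera(name): name is "scene" or "top"; returns the picture (420x560x3 uint8, blue, green, red); there is no depth.
- viewer.camera_params(name): a dict with "fx", "fy", "cx", "cy" (pixels), "pose" (4x4, takes a point from camera to world coordinates). Camera axes: x right, y up, looking along -z (the intrinsics and any distortion apply to the point x, -y, -z); pixel columns grow to the right and rows downward; lengths in mm; the calibration is good to about 2 mm. A picture is of the moment at which its call begins. camera_params takes no time and is no camera call.
A pose or a line that the arm cannot do raises env.IKError and nothing moves.
- workorder.sign_off(): hands the job in; it is judged then, once.
The state is a dict: "time_s": time; "qpos": joint angles; "dq": joint speeds; "tau": joint torques, N m; "tool_pos": TCP position; "orientation": TCP orientation; "force": force on the tool from outside, world axes, zero at the start; "wrist_torque": the same for the moment, N m; "width": finger opening in mm; "grip_force": force on a finger pad.
Only numpy, scipy, OpenCV 4.12 (cv2) and the standard library are available. Lean on these libraries where they do the work, as an engineer would, in place of code of your own. Each camera call takes 0.05 s, during which the arm holds its last target. There are 200 camera calls.

## Working session

There is one attempt and no reset: what is moved stays moved. The work goes in short steps, each a Python script; the robot and the scene stay as the last script left them, time stands still between calls to the robot, and variables do not carry over. Pictures are saved under pics/ and viewed, at most 10 in all, crops included, and the job is handed in when it is done.

```bash
mkdir -p pics; ls; python3 - <<'E'
from station import env, set_gripper, viewer, workorder
import cv2,numpy as np
for n in ("scene","top"):
    im=viewer.camera(n); cv2.imwrite(f"pics/{n}0.png",cv2.resize(im,(800,600),interpolation=cv2.INTER_CUBIC))
    p=viewer.camera_params(n); print(n,{k:(np.round(v,4).tolist() if k=="pose" else v) for k,v in p.items()})
print(env.read_state()["time_s"])
E
```

```text
pics
scene {'fx': 440.8577666909406, 'fy': 440.8577666909406, 'cx': 278.342308960392, 'cy': 212.52007958560557, 'pose': [[0.5987, -0.5102, 0.6175, 1257.3712], [0.801, 0.3806, -0.4621, -540.2401], [0.0007, 0.7713, 0.6365, 819.727], [0.0, 0.0, 0.0, 1.0]]}
top {'fx': 410.55326983071944, 'fy': 410.55326983071944, 'cx': 275.29019825155433, 'cy': 210.64735330495745, 'pose': [[0.005, 0.9911, -0.1328, 410.2752], [-0.9995, 0.009, 0.0291, 34.2855], [0.0301, 0.1326, 0.9907, 1148.4686], [0.0, 0.0, 0.0, 1.0]]}
0.1
```

View pics/scene0.png

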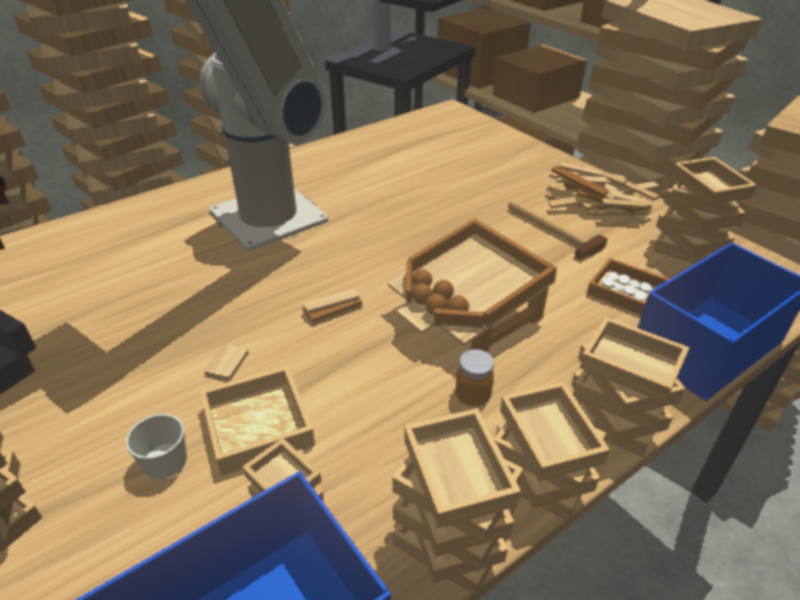

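View pics/top0.png

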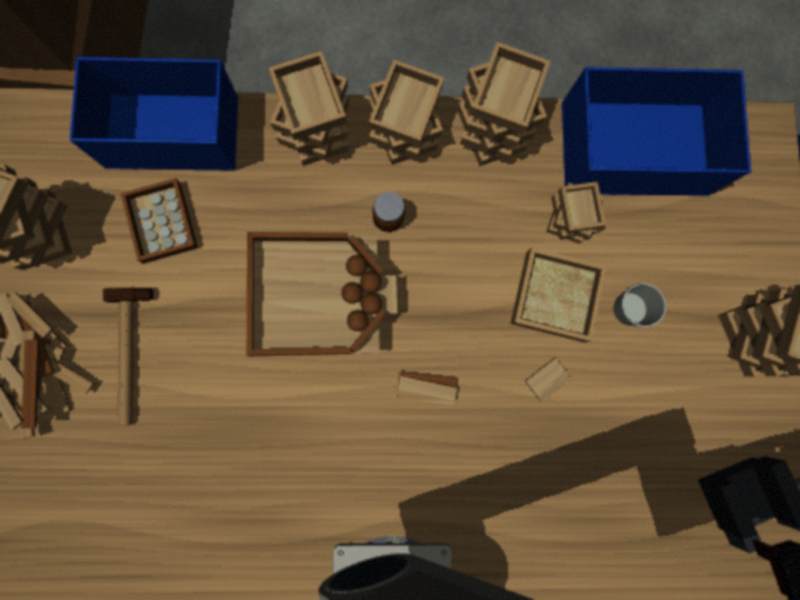

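The scene shows the feeder in the middle with its five balls at the neck (scaled 435,290). In the top view the outlet points to the right at about (400,293), and the empty box is at (558,295) with the tub close by at (640,305). The stack, offcut, slats, jar and mallet are clear of both. Next I'll enlarge the top view.

```bash
cat > h.py <<'E'
from station import env, set_gripper, viewer, workorder
import cv2,numpy as np
from scipy.spatial.transform import Rotation as R
def pix2w(n,uv,z):
    p=viewer.camera_params(n);T=np.array(p["pose"]);u,v=uv
    d=T[:3,:3]@np.array([(u-p["cx"])/p["fx"],-(v-p["cy"])/p["fy"],-1.]);o=T[:3,3]
    return o+d*(z-o[2])/d[2]
def w2pix(n,P):
    p=viewer.camera_params(n);T=np.array(p["pose"]);c=(np.atleast_2d(P)-T[:3,3])@T[:3,:3]
    return np.c_[p["cx"]+p["fx"]*c[:,0]/-c[:,2],p["cy"]+p["fy"]*c[:,1]/c[:,2]]
def crop(n,x0,y0,w,h,s,f,im=None):
    im=viewer.camera(n) if im is None else im
    cv2.imwrite(f,cv2.resize(im[y0:y0+h,x0:x0+w],None,fx=s,fy=s,interpolation=cv2.INTER_CUBIC))
E
python3 - <<'E'
from h import *
crop("top",160,150,160,110,5,"pics/t1.png")
crop("top",335,160,140,120,5,"pics/t2.png")
E
```

```text
(no output)
```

View pics/t1.png

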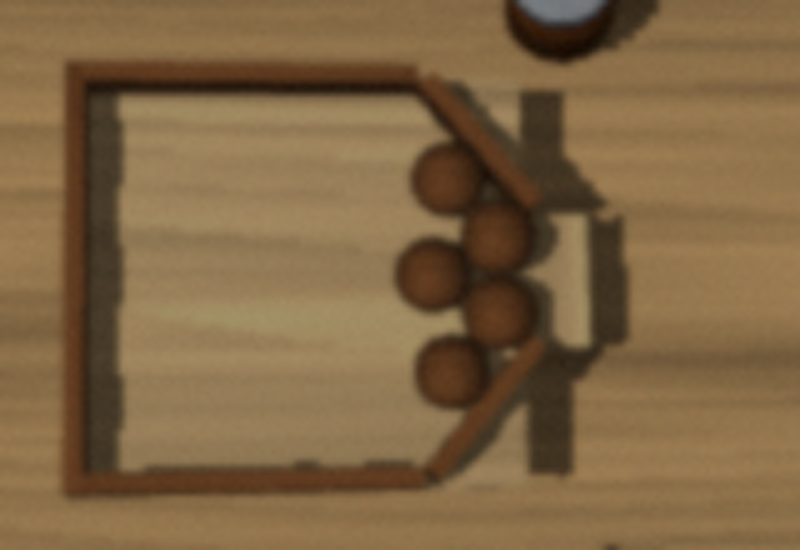

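View pics/t2.png

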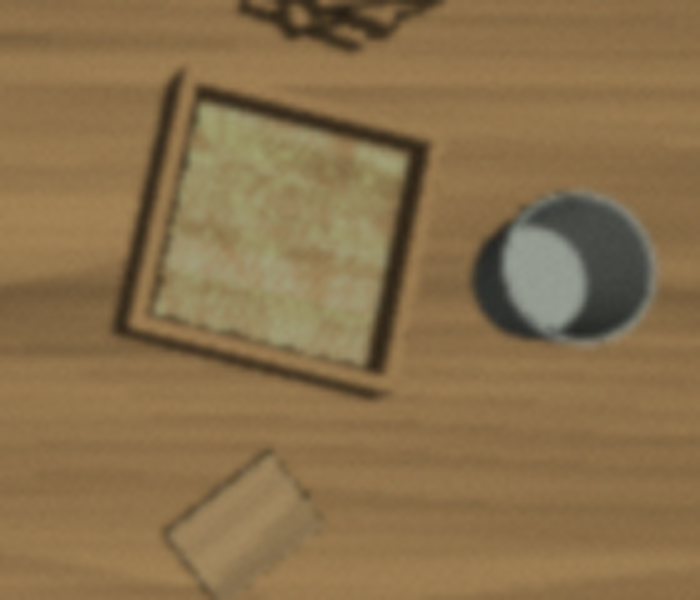

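In t1 the lip corners are at (590,212) and (592,348), the wedged balls at (500,237) and (500,313), and the back corners at (66,62) and (66,495). In t2 the box's outer rim corners are at about (129,322) and (387,393), and its far right inner floor corner is at (411,155). I'll fit the poses and overlay the models.

```bash
cat > fit.py <<'E'
from h import *
from scipy.optimize import least_squares
def tf(p,L): c,s=np.cos(p[2]),np.sin(p[2]); L=np.atleast_2d(L).astype(float); return np.c_[p[0]+c*L[:,0]-s*L[:,1],p[1]+s*L[:,0]+c*L[:,1],L[:,2]]
def fit(L,uv,p0,n="top"):
    r=least_squares(lambda p:(w2pix(n,tf(p,L))-uv).ravel(),p0,x_scale=[1,1,.01],loss="soft_l1"); return r.x,(w2pix(n,tf(r.x,L))-uv)
E
python3 - <<'E'
from fit import *
np.set_printoptions(precision=2,suppress=True)
t1=np.array([(590,212),(592,348),(500,237),(500,313),(66,62),(66,495)])/5+[160,150]
g=pix2w("top",t1[2],80);print(g)
for xb in(226,236):
    L=[(-35,-36,62),(-35,36,62),(13,-20,87.7),(13,20,87.7),(xb,-110,125),(xb,110,125)]
    f,r=fit(L,t1,[480,80,1.57]);print(f,r.tolist())
t2=np.array([(129,322),(387,393),(411,155),(430,143),(190,78)])/5+[335,160]
L=[(-75,75,42),(-75,-75,42),(67,-67,8),(75,-75,42),(75,75,42)]
b,r=fit(L,t2,[480,-280,-.2]);print(b,r)
im=viewer.camera("top")
S=5;x0,y0=160,140
big=cv2.resize(im[y0:y0+120,x0:x0+320],None,fx=S,fy=S,interpolation=cv2.INTER_CUBIC)
def poly(p,L,c,n="top"):
    q=(w2pix(n,tf(p,L))-[x0,y0]+.5)*S; cv2.polylines(big,[np.int32(q)],True,c,1)
sq=lambda h,z:[(h,h,z),(-h,h,z),(-h,-h,z),(h,-h,z)]
poly(b,sq(75,42),(0,0,255));poly(b,sq(67,8),(255,0,0))
fl=lambda x:66+.123*x
poly(f,[(-35,-36,62),(-35,36,62),(0,36,66),(0,-36,66)],(0,0,255))
poly(f,[(0,33,fl(0)+30),(56,100,fl(56)+30),(226,100,fl(226)+30),(226,-100,fl(226)+30),(56,-100,fl(56)+30),(0,-33,fl(0)+30)],(255,0,0))
cv2.imwrite("pics/ov.png",cv2.resize(big,(800,300),interpolation=cv2.INTER_AREA))
np.savez("p.npz",f=f,b=b)
E
```

```text
[588.41  43.36  80.  ]
[567.42  31.09   1.61] [[-0.7780462332712546, 0.30847704923371566], [-0.33332952491724654, -0.27010531918273273], [-0.5733995592218548, 0.061765404154357384], [-0.1808719483813661, 0.020513644047809976], [1.225510665428999, -0.22397949552268415], [1.0716561230211141, 0.1509404100946199]]
[567.54  28.39   1.61] [[0.23310838463095251, 0.2829665397708254], [0.6694203508017154, -0.29762186912017796], [0.4625903552148998, 0.023782767209098665], [0.8504526600170266, -0.018760152470349567], [-1.6463813406404597, -0.22643690446213327], [-1.9394111703790031, 0.16914269185181752]]
[ 574.45 -320.66   -0.26] [[-1.    0.54]
 [ 0.6   0.97]
 [-0.38  0.54]
 [ 3.8  -1.22]
 [-0.46 -2.55]]
```

View pics/ov.png

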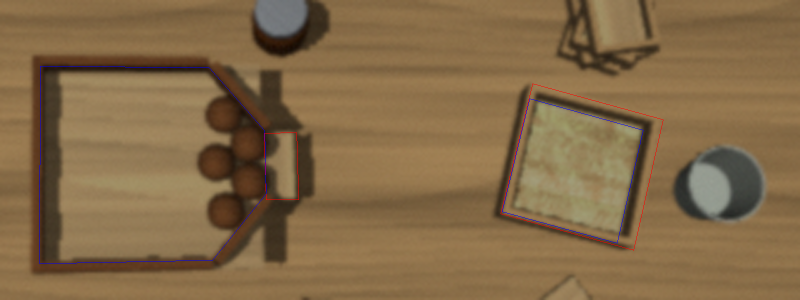

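The feeder overlay fits well. The box's far and right rims are hard to make out against the bench, so I'll enlarge both views with more contrast.

```bash
python3 - <<'E'
from h import *
a=viewer.camera("top")[168:250,352:428]; b=viewer.camera("scene")[250:345,130:225]
a=cv2.resize(a,(400,430),interpolation=cv2.INTER_CUBIC); b=cv2.resize(b,(400,400),interpolation=cv2.INTER_CUBIC)
o=np.zeros((430,800,3),np.uint8);o[:,:400]=a;o[:400,400:]=b
o=cv2.convertScaleAbs(o,alpha=1.5,beta=-20)
cv2.imwrite("pics/box.png",o)
E
```

```text
(no output)
```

View pics/box.png

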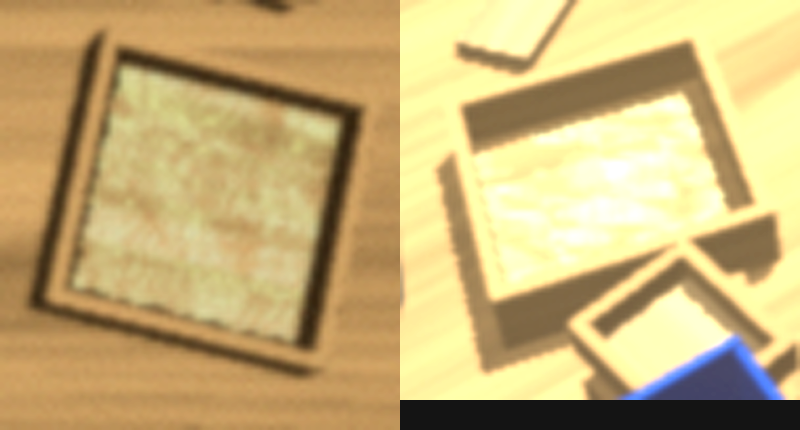

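The inner rim corners in the left panel are now clear: TL (118,48), TR (362,106), BR (314,347) and BL (70,290). The outer near-left rim corner is at (44,302). I'll refit the box pose, and the feeder yaw and position along with it.

```bash
python3 - <<'E'
from fit import *
np.set_printoptions(precision=2,suppress=True)
s=np.array([76/400,82/430])
uv=(np.array([(118,48),(362,106),(314,347),(70,290),(44,302)])+.5)*s+[352,168]-.5
L=[(67,67,42),(67,-67,42),(-67,-67,42),(-67,67,42),(-75,75,42)]
b,r=fit(L,uv,[574,-320,-.2]);print(b);print(r)
# scene check
s2=95/400
uv2=np.array([(463-400,103),(690-400,42),(750-400,205),(487-400,300)])*s2+[130,250]
# which corners: image left=(+x?) try all cyclic
for k in range(4):
    b2,r2=fit(np.roll(np.array(L[:4]),k,axis=0),uv2,b,"scene"); print(k,b2,np.abs(r2).max())
t1=(np.array([(590,212),(592,348),(500,237),(500,313),(66,62),(66,495)])+.5)/5+[160,150]-.5
L=[(-35,-36,62),(-35,36,62),(13,-20,87.7),(13,20,87.7),(236-3.6,-110,125),(236-3.6,110,125)]
f,r=fit(L,t1,[480,80,1.57]);print(f,r)
# scene view feeder corners from 800x600 pic: outer-top back corners & lip
uv=np.array([(476,222),(555,267)])*.7
print(w2pix("scene",tf(f,[(232,110,125),(232,-110,125)])),uv)
np.savez("p.npz",f=f,b=b)
E
```

```text
[ 576.85 -320.51   -0.23]
[[-0.36 -0.51]
 [ 0.31 -0.26]
 [ 0.39  0.74]
 [-1.05  0.11]
 [ 0.44 -0.03]]
0 [ 579.51 -323.49    2.87] 3.2402878391745844
1 [ 579.51 -323.49    1.3 ] 3.2402879137810032
2 [ 579.51 -323.49   -0.28] 3.240287904701006
3 [ 579.51 -323.49   -8.13] 3.2402879168607797
[568.58  30.11   1.61] [[-0.01  0.28]
 [ 0.44 -0.3 ]
 [ 0.21  0.03]
 [ 0.6  -0.02]
 [-0.51 -0.2 ]
 [-0.72  0.17]]
[[330.79 152.01]
 [388.33 186.1 ]] [[333.2 155.4]
 [388.5 186.9]]
```

```bash
cat >> fit.py <<'E'
D=np.load("p.npz"); f,b=D["f"],D["b"]
def q(a): # tool down, closing line along world angle a
    s,c=np.sin(a),np.cos(a); return R.from_matrix(np.c_[[-s,c,0],[c,s,0],[0,0,-1]]).as_quat()
def F(x,y,z): return tf(f,[(x,y,z)])[0]   # feeder -> world
E
python3 - <<'E'
from fit import *
np.set_printoptions(precision=2,suppress=True)
for n,uv,z in(("slats",(428,385),14),("slat ends L",(398,385),14),("slat top R",(458,380),27),("jar",(389,205),80),("tub",(645,303),65),("offcut",(549,378),12),("stack",(582,208),88)):
    print(n,pix2w("top",np.array(uv)*.7,z)[:2])
g=tf(b,[(0,-71,0)])[0]; print("grasp",g,"target box centre",F(-87,0,0),"t grasp",F(-158,0,0))
for k in(0,np.pi):
    print(k,env.ik(g+[0,0,88],q(b[2]+np.pi/2+k)),env.ik(F(-158,0,88),q(f[2]+k)),env.ik(F(-6,-21,152),q(f[2]+k)))
E
```

```text
slats [400.22 -66.56]
slat ends L [399.95  -8.95]
slat top R [ 410.02 -122.62]
jar [735.38  11.82]
tub [ 555.91 -473.14]
offcut [ 414.74 -301.72]
stack [ 732.27 -351.61]
grasp [ 560.71 -389.65    0.  ] target box centre [571.7  -56.84   0.  ] t grasp [ 574.24 -127.79    0.  ]
0 [-0.62  0.77  1.58 -0.    0.79 -1.97] [-0.24  0.68  1.81 -0.    0.65 -1.85] [ 0.02  0.58  1.79 -0.    0.77 -1.58]
3.141592653589793 [-0.62  0.77  1.58 -0.    0.79  1.18] [-0.24  0.68  1.81 -0.    0.65  1.3 ] [ 0.02  0.58  1.79 -0.    0.77  1.56]
```

```bash
python3 - <<'E'
from fit import *
a=b[2]+3*np.pi/2; g=tf(b,[(0,-71,94)])[0]
set_gripper(26)
env.reach(g+[0,0,110],q(a))
print(env.move_l(g,rate=120,f_stop=8))
set_gripper(0)
s=env.read_state(); print(s["time_s"],s["width"],s["grip_force"],s["tool_pos"],s["force"])
crop("top",300,150,180,130,4.4,"pics/g.png")
if 6<s["width"]<10:
    af=f[2]+np.pi
    env.move_l(F(-158-70,0,94),q(af),rate=90)
    s=env.read_state(); print(s["time_s"],s["width"],s["force"])
    env.move_l(F(-158-45,0,94),q(af),rate=60)
    crop("top",200,150,180,130,4.4,"pics/g2.png")
E
```

```text
False
4.55 8.508754593225149 30.005626380443573 [ 561.10769849 -390.02470395   94.80433746] [-0.83082616  0.8332399   4.7399821 ]
6.8917 7.866357910665822 [-0.47388051 -2.01657132  6.59169368]
```

View pics/g2.png

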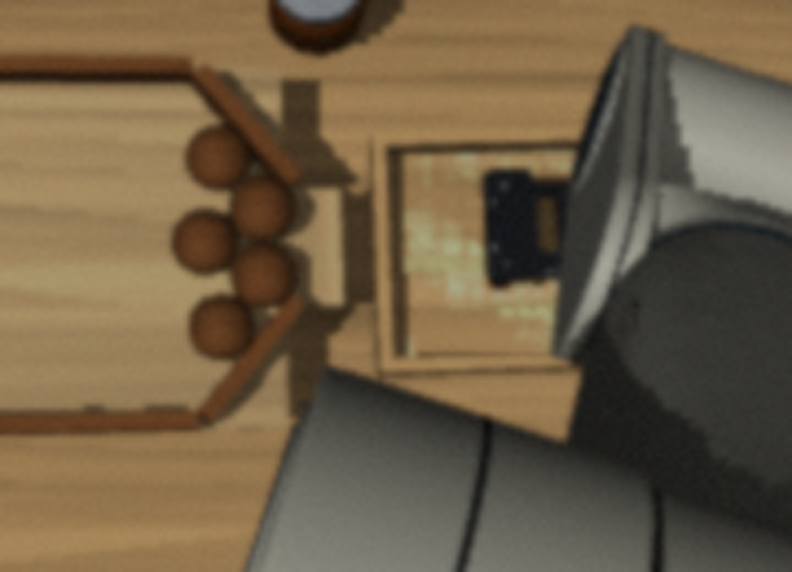

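The box is held by its far wall and has slid to just short of the tongue, square to it. Its near rim runs from (375,140) to (382,376) and the lip is at (343,187-305). I'll compare that with the prediction in code, then finish the slide.

```bash
python3 - <<'E'
from fit import *
np.set_printoptions(precision=1,suppress=True)
s=env.read_state();print(s["force"],s["width"],s["tool_pos"],F(-203,0,94))
print((w2pix("top",np.array([F(-57,-75,42),F(-57,75,42),F(-35,-36,62),F(-35,36,62)]))-[200,150])*4.4)
print(env.move_l(F(-158,0,94),rate=60,f_stop=12)); s=env.read_state();print(s["time_s"],s["force"],s["tool_pos"],F(-158,0,94))
set_gripper(26)
t=s["tool_pos"]; env.move_l(np.array(t)+[0,0,130],rate=200)
s=env.read_state();print(s["time_s"],s["force"])
set_gripper(0)
env.reach(F(-158-80,60,300),q(f[2]+np.pi))
crop("top",200,150,180,130,4.4,"pics/g3.png")
E
```

```text
[1.3 1.3 7.2] 7.6833110284005 [ 576.5 -172.4   94.8] [ 575.8 -172.8   94. ]
[[373.4 129.4]
 [381.7 368.9]
 [341.4 186.1]
 [345.1 303.2]]
False
8.4083 [ 1.1 -0.3  8.2] [ 575.  -127.7   94.8] [ 574.2 -127.8   94. ]
9.7167 [-0.   0.5 -0.8]
```

View pics/g3.png

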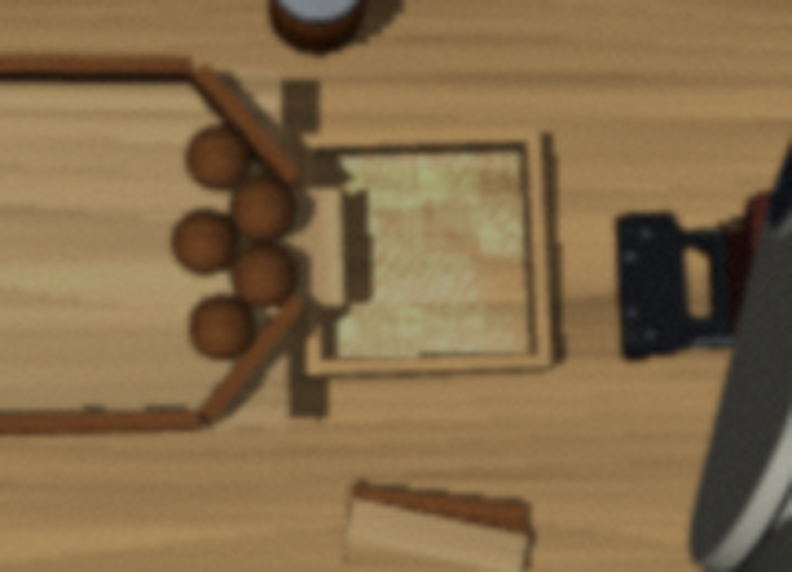

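The box stands square with its near wall under the tongue, spanning (305-550,140-370), and has been let go. All five balls are still in place. Next I'll nudge ball1 and count balls in code from a top-view circle detection.

```bash
cat > nudge.py <<'E'
from fit import *
A=f[2]+np.pi
def balls(im):
    x0,y0,S=200,150,4
    g=cv2.resize(im[y0:y0+110,x0:x0+140],None,fx=S,fy=S,interpolation=cv2.INTER_CUBIC)
    c=cv2.HoughCircles(cv2.medianBlur(g[:,:,2],5),cv2.HOUGH_GRADIENT,1,40,param1=100,param2=14,minRadius=24,maxRadius=36)
    out=[]
    for u,v,r in ([] if c is None else c[0]):
        if g[int(v)-8:int(v)+8,int(u)-8:int(u)+8,2].mean()>115: continue   # balls are dark brown
        w=pix2w("top",(np.array([u,v])+.5)/S-.5+[x0,y0],85)
        d=R.from_euler("z",-f[2]).apply([w[0]-f[0],w[1]-f[1],0]); out.append((round(d[0]),round(d[1])))
    return sorted(out)
def nudge(y,push=16,hold=1.0,tag="n"):
    env.reach(F(-27,y,240),q(A)); env.move_l(F(-27,y,154),rate=150)
    env.move_l(F(-20.5+push,y,154),rate=60)
    ims=[]
    for i in range(2): env.hold(hold/2); ims.append(viewer.camera("scene")[170:240,260:360])
    s=env.read_state(); print("held",s["time_s"],s["force"])
    env.move_l(F(-20.5+push,y,240),rate=250)
    ims.append(viewer.camera("scene")[170:240,260:360])
    env.reach(F(-238,60,300),q(A)); env.hold(.5)
    ims.append(viewer.camera("scene")[170:240,260:360]); t=viewer.camera("top")
    cv2.imwrite(f"pics/{tag}_t.png",t)
    cv2.imwrite(f"pics/{tag}.png",cv2.resize(np.vstack([np.hstack(ims[:2]),np.hstack(ims[2:])]),None,fx=4,fy=4,interpolation=cv2.INTER_CUBIC))
    print(env.read_state()["time_s"],balls(t))
E
python3 - <<'E'
from nudge import *
print(balls(viewer.camera("top")))
nudge(-21,tag="n1")
E
```

```text
[(-3, 88), (39, -52), (40, 50), (50, -2)]
held 14.2333 [0.14668544 0.32458141 0.22803942]
16.375 [(-125, -29), (-125, 23), (-77, 37), (9, -16), (17, 22)]
```

Code finds three balls in the box and two wedged anew at (9,-16) and (17,22). I'll nudge again, starting a little further back.

```bash
sed -i 's/F(-27,y/F(-33,y/g' nudge.py; python3 - <<'E'
from nudge import *
nudge(-21,tag="n2")
t=cv2.imread("pics/n2_t.png")[150:260,170:330]
o=cv2.resize(t,(480,330),interpolation=cv2.INTER_CUBIC); p=cv2.resize(cv2.imread("pics/n2.png"),(480,270)) 
cv2.imwrite("pics/n2m.png",np.vstack([o,p]))
E
```

```text
held 19.7333 [ 0.22614927 -0.5201524   0.43577644]
21.875 [(-125, -30), (-101, 53), (-90, 6)]
```

View pics/n2m.png

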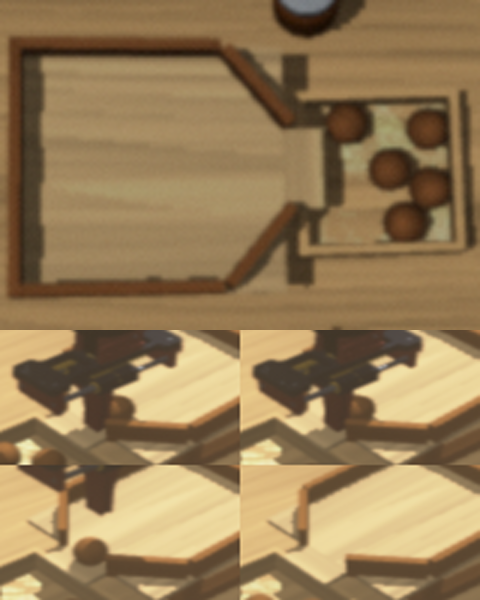

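All five balls are in the box, at (347,122), (430,128), (390,168), (430,187) and (406,222). The feeder is empty and the box has not moved. I'll hand the job in.

```bash
python3 -c "
from h import *
env.hold(1.0); print(workorder.sign_off())"
```

```text
the job is handed in; nothing more can be done
None
```

The box stands square under the feeder outlet with its near wall under the tongue, and two nudges sent all five balls into it; the job was handed in at about 23 s, with no verdict returned.

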